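Rub down a glass strip with the fine lapping block

TASK

Take the blue (fine) lapping block from the rubber mat and rub the amber glass strip in the wooden jig with it in one unbroken stroke lengthways along its middle, from the green-painted end to the plain end: block flat and in line with the strip, pressed with steady, moderate pressure so that the sprung strip stays about half sunk, neither riding up nor pressed down hard onto its stop. Then set the blue block down flat on the rubber mat again and let go; leave the red (coarse) block where it is.

Things in the scene. Friction and masses are not known exactly. Their poses are not given: they have to be found in the camera images.
- blue_block: blue hand lapping block, the one to use (fine grit), 0.15 to 0.3 kg. Base plate 70 x 50 mm and 13 mm thick, rubbing face underneath; on top an upright grip rib along the block's x, 60 mm long, 20 mm thick (along y), from 13 to 53 mm height: grip it across its thickness from above. Origin: centre of the underside. x along the 70 mm length and the rib, y across, z up; turning it half round makes no difference
- red_block: red hand lapping block (coarse grit), same shape, size and axes as the blue one; not to be used or shifted. Origin: centre of the underside
- mat: black rubber mat on which both blocks stand at the start and the blue one must stand again at the end, fixed, 110 mm (x) x 210 mm (y), 4 mm thick. Origin: centre of the underside. The blocks start about 52 mm either side of its centre along its y, either one on either side; the place that the blue block left is free for it
- jig: fixed wooden jig, 260 mm (x) x 90 mm (y), frame 20 mm high, that holds an amber-yellow glass strip 220 mm (x) x 60 mm (y), centred in it, on a springy foam bed; the strip's top stands 36 mm above the origin when unloaded (16 mm above the frame). Origin: centre of the underside. x runs along the strip: the green-painted end of the frame is at -x, the plain wooden end at +x. A block flush with an end of the strip has its centre 75 mm from the origin along x
- glass_bed (a joint): how far the glass strip is sunk in its foam bed: 0 = up (unloaded), 0.012 m = pressed down to its stop. It goes straight down, stays level and springs back; it begins to sink at about 3.5 N and then takes about 0.9 N more per mm

How it is judged (in metres and radians):
On the way, in this order (a step that is already met when the one before it is completed fails the run):
1. the blue block is flat on the strip, in line with it, and presses it down, at the green end (x of blue_block in the frame of jig between -0.095 and -0.055 m and y of blue_block in the frame of jig between -0.018 and 0.018 m and value of joint glass_bed between 0.002 and 0.0105 m and contact force between blue_block and jig above 1 N and angle between blue_block's own z axis and vertical below 0.2 rad and angle between the x axis of blue_block and the x axis of jig, either way round below 0.26 rad), for 0.1 s.
2. the blue block is flat on the strip, in line with it, and presses it down, a quarter of the way along (x of blue_block in the frame of jig between -0.05 and -0.02 m and y of blue_block in the frame of jig between -0.018 and 0.018 m and value of joint glass_bed between 0.002 and 0.0105 m and contact force between blue_block and jig above 1 N and angle between blue_block's own z axis and vertical below 0.2 rad and angle between the x axis of blue_block and the x axis of jig, either way round below 0.26 rad), for 0.1 s.
3. the blue block is flat on the strip, in line with it, and presses it down, at the middle (x of blue_block in the frame of jig between -0.015 and 0.015 m and y of blue_block in the frame of jig between -0.018 and 0.018 m and value of joint glass_bed between 0.002 and 0.0105 m and contact force between blue_block and jig above 1 N and angle between blue_block's own z axis and vertical below 0.2 rad and angle between the x axis of blue_block and the x axis of jig, either way round below 0.26 rad), for 0.1 s.
4. the blue block is flat on the strip, in line with it, and presses it down, three quarters of the way along (x of blue_block in the frame of jig between 0.02 and 0.05 m and y of blue_block in the frame of jig between -0.018 and 0.018 m and value of joint glass_bed between 0.002 and 0.0105 m and contact force between blue_block and jig above 1 N and angle between blue_block's own z axis and vertical below 0.2 rad and angle between the x axis of blue_block and the x axis of jig, either way round below 0.26 rad), for 0.1 s.
5. the blue block is flat on the strip, in line with it, and presses it down, at the plain end (x of blue_block in the frame of jig between 0.055 and 0.095 m and y of blue_block in the frame of jig between -0.018 and 0.018 m and value of joint glass_bed between 0.002 and 0.0105 m and contact force between blue_block and jig above 1 N and angle between blue_block's own z axis and vertical below 0.2 rad and angle between the x axis of blue_block and the x axis of jig, either way round below 0.26 rad), for 0.1 s.
At the end, for the whole second after the job is handed in: The blue block stands flat (within 6 degrees) and at rest on the rubber mat, its centre within 50 mm of the mat's centre along the mat's x and 100 mm along its y, and the glass strip has sprung back up (to within 2 mm) (x of blue_block in the frame of mat between -0.05 and 0.05 m and y of blue_block in the frame of mat between -0.1 and 0.1 m and z of blue_block in the frame of mat between 0.001 and 0.008 m and angle between blue_block's own z axis and vertical below 0.1 rad and linear speed of blue_block below 0.02 m/s and value of joint glass_bed below 0.002 m); the robot touches nothing.
It fails at once if the red block is shifted by more than 25 mm (distance of red_block from where it was at the start of the episode above 0.025 m).
It fails at once if the block is pressed on the strip with more than 35 N (contact force between blue_block and jig above 35 N).
It also fails if it takes over 53 s, if anything falls off the work surface, if the arm or the gripper's body presses on something with over 40 N, if the wrist force passes 120 N, or if a joint passes its speed limit or range.

ROBOT

A 6-joint arm with a two-finger parallel gripper is mounted at the origin on a cart in front of the work surface, level with it; the furniture and walls round the work are solid. World frame = base frame: x ahead of the robot, y to its left, z up, the work surface at z = 0. Lengths are in mm, angles in rad, forces in N, time in s.
With the tool pointing down it reaches from about 225 to 875 mm from the base axis. Payload 3.4 kg.
Tool frame: the origin (TCP) lies on the centre line of the jaws, within the pads' length; the fingertips stand 11 mm ahead of it and the grasp point (between the pads) lies 8 mm behind it; z points along the fingers, y is the line along which they close (so a half turn about z gives the same grasp; the last joint's range is limited). The gripper opens to 85 mm and grips with 20 to 120 N. Pads are 22 mm wide; open, the fingers measure 114 mm over their backs; the gripper's body (76 mm by 85 mm) begins 54 mm behind the grasp point. The pads swing forward as they close: fully open they stand 13 mm farther back than shut.
Start: joints at [-1.347, 0.276, 1.505, -0, 1.361, -0.121], TCP at [194.355, -541.191, 242.328] pointing down, gripper open.
Joint ranges: [-2.89, 2.89], [-0.75, 2.08], [0.22, 2.7], [-1.18, 4.32], [0.11, 2.71], [-2.7, 2.7]. Speed limits (rad/s): [2.57, 2.57, 3.14, 3.14, 3.14, 3.14].

INTERFACE

Orientations are given as a 3x3 rotation matrix whose columns are the frame's x, y, z axes.
In Python, from bench import r gives the robot as it stands. The module is installed in compiled form; this text tells all that it offers.
- The arm moves only by the tool move_arm, never from a script. Its argument "series" is a list of rows, each a list of 3 entries, a list of its own where there are three numbers: the shift along the tool's x, y, z normalised to -1 to 1, where 1 is 50 cm, then the turn, a rotation vector about the tool's x, y, z normalised to -1 to 1, where 1 is pi/2 rad, then the closure, from -1 (fully open) to 1 (shut), so that 0 is half open. A call has 1 to 10 rows; each row shifts and turns the commanded pose from where the row before left it, along the tool's axes as they then stand; what a row does not reach is not made up. A row lasts 1/10 s, in which the tool goes at most 50 mm and 8.59 degrees, less where a joint would pass 70% of its speed; a pose out of reach is approached as far as the arm can. A call with a number of a shift or a turn outside -1 to 1 is refused whole. A call with a gripper value outside its range is refused whole. The fingers move at their own pace and stop on an object; "force" is the grip in N (left out, the last holds). Time passes only in rows, so rows that do not move let the fingers close. It gives the time, the measured TCP pose, the force, the opening and the grip force at its end, in the units of the state.
- r.sense(): the state, without advancing time (a new reading comes with each control period).
- r.capture(name): name is "scene" or "top" or "wrist"; returns a dict with "image" (420x560x3 uint8, red, green, blue), "mtx" (3x3 intrinsics, pixels), "world_to_cam" (4x4, takes a point from world to camera coordinates). Camera axes: x right, y up, looking along -z (the intrinsics and any distortion apply to the point x, -y, -z); pixel columns grow to the right and rows downward; lengths in mm; the calibration is good to about 2 mm. A picture is of the moment at which its call begins. There is no depth.
- r.sign_off(): hands the job in; it is judged then, once.
Trained networks look in a picture, given as the dict that the camera call returned (one of the last four; its "shot" number tells which), for a name from the list of things; names that differ only in an ending like _2 or _b are one class to them, and where a whole thing is asked for, a point or a joint stands for the part that bears it (a point fixed in the world has none). Each returns a list of dicts, best first, with "conf" (0 to 1); they miss things now and then, are a little off and sometimes report something else, mostly with a low value. They report only what shows in the picture. A call takes as long as a camera call.
- r.trace(picture, name): "pixels" (420x560 bool, what is visible of it) and "box" ([left, top, right, bottom] as shares, 0 to 1, of the picture: columns of its width, rows of its height, round what is visible of it).
- r.tip_of(picture, name): "location" ([row, column] as shares, 0 to 1, of the picture: columns of its width, rows of its height: a listed point, or the origin of a listed thing).
The state is a dict: "time": time; "q": joint angles; "dq": joint speeds; "joint_efforts": joint torques, N m; "ee_pos": TCP position; "ee_rot": TCP orientation; "wrist_force": force on the tool from outside, world axes, zero at the start; "wrist_torque": the same for the moment, N m; "gripper_width": opening from 0.0 (shut) to 1.0 (fully open); "grasp_force": force on a finger pad.
Only numpy, scipy, OpenCV 4.12 (cv2) and the standard library are available. Lean on these libraries where they do the work, as an engineer would, in place of code of your own. Each camera call takes 0.05 s, during which the arm holds its last target. There are 200 camera calls.

## Working session

There is one attempt and no reset: what is moved stays moved. The work goes in short steps, Python scripts to look and compute and a tool call to move; the robot and the scene stay as the last step left them, time stands still between calls to the robot, and variables do not carry over. Pictures are saved under pics/ and viewed, at most 10 in all, crops included, and the job is handed in when it is done.

Besides the shell and the picture viewer there is one more tool, called after "Call:" in YAML: its name, and indented under it one key for each argument. move_arm: Moves the arm, as the interface text tells. Scaled input: -1 to 1 covers 50 cm each way for a shift and pi/2 rad each way for a turn. Its arguments: {"type":"object","properties":{"series":{"type":"array"},"force":{"type":"number"}},"required":["series"]}

```bash
mkdir -p pics; cat > h.py <<'E'
import numpy as np, cv2
from bench import r
def proj(c,P):
    P=np.atleast_2d(P).astype(float); W=c["world_to_cam"]
    q=P@W[:3,:3].T+W[:3,3]; q=q*[1,-1,-1]; p=q@np.array(c["mtx"]).T
    return p[:,:2]/p[:,2:]
def ray(c,u,v):
    W=np.array(c["world_to_cam"]); d=np.linalg.inv(c["mtx"])@[u,v,1]; d=d*[1,-1,-1]
    R=W[:3,:3]; o=-R.T@W[:3,3]; d=R.T@d; return o,d/np.linalg.norm(d)
def atz(c,u,v,z):
    o,d=ray(c,u,v); return o+d*(z-o[2])/d[2]
def tri(rays):
    A=sum(np.eye(3)-np.outer(d,d) for o,d in rays); b=sum((np.eye(3)-np.outer(d,d))@o for o,d in rays)
    return np.linalg.solve(A,b)
def save(c,n): cv2.imwrite(f"pics/{n}.png",c["image"][:,:,::-1])
E
cat > a.py <<'E'
from h import *
s=r.sense(); print(s["time"],s["ee_pos"],np.round(s["ee_rot"],3).tolist(),s["wrist_force"],s["gripper_width"])
cs={k:r.capture(k) for k in("scene","top")}
cv2.imwrite("pics/a.png",np.vstack([cs[k]["image"] for k in cs])[:,:,::-1][::1])
for k,c in cs.items():
    save(c,"a_"+k); print(k,c["image"].shape,c.keys())
    for n in("blue_block","red_block","mat","jig","glass_bed"):
        t=r.trace(c,n)[:1]; p=r.tip_of(c,n)[:1]
        for x in t:
            m=x["pixels"].astype(np.uint8); cnt=max(cv2.findContours(m,0,1)[0],key=cv2.contourArea)
            print(n,"trace",round(x["conf"],2),np.round(np.array(x["box"])*[560,420,560,420]),np.round(cv2.minAreaRect(cnt)[0]),np.round(cv2.minAreaRect(cnt)[1:][0]),cv2.minAreaRect(cnt)[2])
        for x in p:
            v,u=np.array(x["location"])*[420,560]; print(n,"tip",round(x["conf"],2),u,v,np.round(atz(c,u,v,4 if "block" in n else 0),1))
E
python3 a.py
```

```text
0.0 [ 194.22438159 -540.65560048  241.40178717] [[0.941, 0.338, -0.0], [0.338, -0.941, 0.002], [0.0, -0.002, -1.0]] [0.44302964 0.00716619 0.12691052] 1.0007103159605302
scene (420, 560, 3) dict_keys(['image', 'mtx', 'world_to_cam', 'shot'])
blue_block trace 0.7 [306. 170. 341. 212.] [323. 193.] [40. 30.] 25.201122283935547
blue_block tip 0.65 326.984 201.012 [476.6 -29.1   4. ]
red_block trace 0.7 [329. 152. 366. 183.] [346. 164.] [34. 29.] 18.434947967529297
red_block tip 0.81 346.584 174.006 [ 471.3 -122.3    4. ]
mat trace 0.92 [287. 164. 382. 230.] [334. 188.] [51. 88.] 38.65980911254883
mat tip 0.61 336.11199999999997 190.302 [473.4 -70.    0. ]
jig trace 0.58 [169. 250. 320. 387.] [243. 314.] [ 58. 160.] 50.52754211425781
jig tip 0.84 247.8 315.21 [489.9 270.4   0. ]Traceback (most recent call last):
  File "a.py", line 8, in <module>
    t=r.trace(c,n)[:1]; p=r.tip_of(c,n)[:1]
                          ~~~~~~~~^^^^^
ValueError: it knows: blue_block, jig, mat, red_block
```

```bash
sed -i 's/,"glass_bed")/)/; s/pics\/a.png/pics\/junk.png/' a.py; python3 a.py | tail -9
```

```text
top (420, 560, 3) dict_keys(['image', 'mtx', 'world_to_cam', 'shot'])
blue_block trace 0.97 [330. 215. 359. 254.] [343. 234.] [28. 39.] 3.814074993133545
blue_block tip 0.85 345.18399999999997 234.192 [489.9 -34.2   4. ]
red_block trace 0.65 [382. 219. 415. 259.] [397. 237.] [40. 28.] 86.18592071533203
red_block tip 0.6 394.52 236.08200000000002 [ 484.3 -125.8    4. ]
mat trace 0.8 [311. 206. 427. 273.] [369. 241.] [115.  59.] 5.389311790466309
mat tip 0.95 370.384 243.6 [471.7 -80.8   0. ]
jig trace 0.83 [108. 191. 255. 283.] [180. 236.] [143.  52.] 16.927513122558594
jig tip 0.93 183.176 234.906 [496.3 268.8   0. ]
```

View pics/a_scene.png

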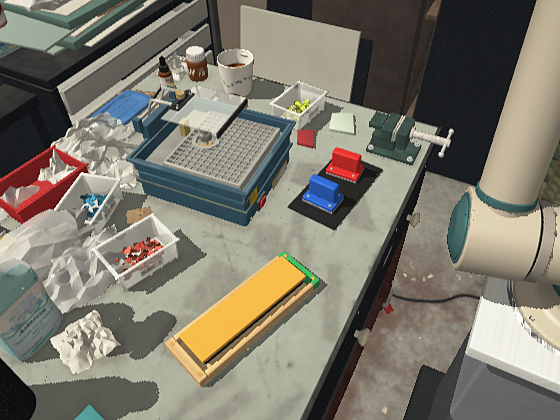

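View pics/a_top.png

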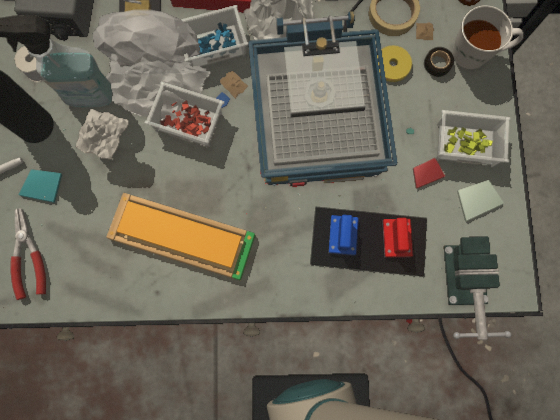

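The top view shows the jig at about (183,236) with its green end at (243,257), blue at (343,234), red at (398,238) and the mat at (369,241). The scene view agrees. Next I fit poses to the silhouettes from both views.

```bash
cat > fit.py <<'E'
from h import *
from scipy.optimize import minimize
def box(x0,x1,y0,y1,z0,z1): return np.array([[x,y,z] for x in(x0,x1) for y in(y0,y1) for z in(z0,z1)],float)
SH={"block":[box(-35,35,-25,25,0,13),box(-30,30,-10,10,13,53)],"mat":[box(-55,55,-105,105,0,4)],
 "jig":[box(-130,130,-45,45,0,20),box(-110,110,-30,30,20,36)],"strip":[box(-110,110,-30,30,36,36)]}
S=4
def sil(c,parts,p):
    x,y,z,a=p; R=np.array([[np.cos(a),-np.sin(a),0],[np.sin(a),np.cos(a),0],[0,0,1]])
    im=np.zeros((420*S,560*S),np.uint8)
    for b in parts:
        u=proj(c,b@R.T+[x,y,z]); cv2.fillConvexPoly(im,np.round(cv2.convexHull(((u+.5)*S).astype(np.float32))).astype(int),255)
    return cv2.resize(im,(560,420),interpolation=cv2.INTER_AREA)/255.
def fit(views,shape,p0,free=(0,1,2,3)):
    free=list(free); p0=np.array(p0,float); sc=np.array([10,10,10,.1])
    def f(d):
        p=p0.copy(); p[free]+=d*sc[free]; return sum(np.abs(sil(c,SH[shape],p)-m).sum()/m.sum() for c,m in views)
    best=None
    for k in range(3):
        n=len(free); s0=np.vstack([np.zeros(n),(1-2*(k%2))*np.eye(n)])/(1+k)
        if best is not None: s0=s0+best.x
        best=minimize(f,np.zeros(n) if best is None else best.x,method="Nelder-Mead",options=dict(initial_simplex=s0,xatol=.005,fatol=1e-4))
    p=p0.copy(); p[free]+=best.x*sc[free]; return p,best.fun
def mask(c,n):
    t=r.trace(c,n); return (c,t[0]["pixels"].astype(float)) if t and t[0]["conf"]>.3 else None
def amber(c):
    h=cv2.cvtColor(c["image"],cv2.COLOR_RGB2HSV); return (c,((h[...,0]>14)&(h[...,0]<26)&(h[...,1]>195)&(h[...,2]>215)).astype(float))
E
cat > b.py <<'E'
from fit import *
cs=[r.capture(k) for k in("top","scene")]
for n,s,p0 in(("blue_block","block",(485,-32,4,0)),("red_block","block",(482,-124,4,0)),("mat","mat",(472,-78,0,0)),("jig","jig",(493,269,0,1.27))):
    v=[m for m in (mask(c,n) for c in cs) if m]
    for w,fr in ((v,(0,1,2,3)),(v,(0,1,3)),(v[:1],(0,1,3)),(v[1:],(0,1,3))): 
        p,e=fit(w,s,p0,fr); print(n,len(w),np.round(p,2),round(e,3))
for c in cs:
    m=amber(c)[1].astype(np.uint8); k=cv2.connectedComponentsWithStats(m); i=1+np.argmax(k[2][1:,4]); print("strip",k[2][i], np.round(fit([(c,(k[1]==i)*1.)],"strip",(493,269,0,1.27),(0,1,3))[0],2))
E
python3 b.py
```

```text
blue_block 1 [ 4.8851e+02 -2.8140e+01 -1.3400e+00 -1.3000e-01] 0.085
blue_block 1 [ 4.8803e+02 -2.7860e+01  4.0000e+00 -1.5000e-01] 0.092
blue_block 1 [ 4.8803e+02 -2.7860e+01  4.0000e+00 -1.5000e-01] 0.092
blue_block 0 [485. -32.   4.   0.] 0.0
red_block 2 [ 4.8071e+02 -1.2869e+02  3.0800e+00  1.0000e-02] 0.151
red_block 2 [ 4.8041e+02 -1.2834e+02  4.0000e+00  2.0000e-02] 0.15
red_block 1 [ 480.56 -128.27    4.     -0.  ] 0.074
red_block 1 [ 480.29 -128.92    4.     -0.  ] 0.073
mat 2 [ 4.7792e+02 -7.7750e+01 -2.6900e+00 -1.3000e-01] 1.666
mat 2 [ 4.7761e+02 -7.7330e+01  0.0000e+00 -1.3000e-01] 1.68
mat 1 [ 4.7788e+02 -7.6050e+01  0.0000e+00 -1.3000e-01] 0.569
mat 1 [ 4.7622e+02 -7.8000e+01  0.0000e+00 -1.2000e-01] 1.098
jig 2 [493.42 270.68  -2.27   1.24] 0.044
jig 2 [493.06 270.98   0.     1.24] 0.052
jig 1 [493.79 271.23   0.     1.24] 0.022
jig 1 [492.39 270.91   0.     1.24] 0.022Traceback (most recent call last):
  File "b.py", line 8, in <module>
    m=amber(c)[1].astype(np.uint8); k=cv2.connectedComponentsWithStats(m); i=1+np.argmax(k[2][1:,4]); print("strip",k[2][i], np.round(fit([(c,(k[1]==i)*1.)],"strip",(493,269,0,1.27),(0,1,3))[0],2))
                                                                               ~~~~~~~~~^^^^^^^^^^^^
    return _wrapfunc(a, 'argmax', axis=axis, out=out, **kwds)
    return bound(*args, **kwds)
ValueError: attempt to get argmax of an empty sequence
```

Call:
move_arm:
  series:
    - [[0,0,0],[0,0,0.077],0]
    - [[0,0,0],[0,0,0.077],0]
    - [[0,0,0],[0,0,0.077],0]
    - [[0,0,0],[0,0,0.077],0]
    - [[0.0313,-0.0784,0.005],[0,0,0],0]
    - [[0.0313,-0.0784,0.005],[0,0,0],0]
    - [[0.0313,-0.0784,0.005],[0,0,0],0]
    - [[0.0313,-0.0784,0.005],[0,0,0],0]
    - [[0.0313,-0.0784,0.005],[0,0,0],0]
    - [[0.0313,-0.0784,0.005],[0,0,0],0]

```text
time: 2.95
ee_pos: [320.6, -319.8, 227.4]
ee_rot: [[0.99, -0.139, 0.001], [-0.139, -0.99, -0.001], [0.001, 0.0, -1.0]]
wrist_force: [0.9, -0.1, -0.7]
gripper_width: 0.502
grasp_force: 0.0
```

Call:
move_arm:
  series:
    - [[0.0313,-0.0784,0.005],[0,0,0],0]
    - [[0.0313,-0.0784,0.005],[0,0,0],0]
    - [[0.0313,-0.0784,0.005],[0,0,0],0]
    - [[0.0313,-0.0784,0.005],[0,0,0],0]
    - [[0.0313,-0.0784,0.005],[0,0,0],0]
    - [[0.0313,-0.0784,0.005],[0,0,0],0]
    - [[0.0313,-0.0784,0.005],[0,0,0],0]
    - [[0.0313,-0.0784,0.005],[0,0,0],0]
    - [[0,0,0],[0,0,0],0]
    - [[0,0,0],[0,0,0],0]

```text
time: 3.95
ee_pos: [487.4, -27.3, 207.1]
ee_rot: [[0.991, -0.136, -0.001], [-0.136, -0.991, -0.001], [-0.001, 0.001, -1.0]]
wrist_force: [-0.6, -0.2, -0.4]
gripper_width: 0.499
grasp_force: 0.0
```

```bash
cat > c.py <<'E'
from fit import *
s=r.sense(); R=np.array(s["ee_rot"]); print(s["time"],np.round(s["ee_pos"],1),np.round(R,3).tolist(),np.round(s["wrist_force"],2),s["gripper_width"])
c=r.capture("wrist"); save(c,"c_wrist")
v=mask(c,"blue_block")
for fr in ((0,1,3),(0,1,2,3)):
  if v: print("blue",np.round(fit([v],"block",(488,-28,4,-.14),fr),3)) if 0 else print("blue",*fit([v],"block",(488,-28,4,-.14),fr))
p=r.tip_of(c,"blue_block")
if p: a,b=np.array(p[0]["location"])*[420,560]; print(a,b,atz(c,b,a,4))
E
python3 c.py
```

```text
3.95 [487.4 -27.3 207.1] [[0.991, -0.136, -0.001], [-0.136, -0.991, -0.001], [-0.001, 0.001, -1.0]] [-0.59 -0.18 -0.43] 0.49926307785269636
blue [ 4.87671904e+02 -2.90667595e+01  4.00000000e+00 -1.02182808e-01] 0.06019110041760004
blue [ 4.85613909e+02 -2.91134300e+01 -5.17127850e+00 -1.11005348e-01] 0.03241931469343732
185.682 283.024 [486.74599301 -31.22908273   4.        ]
```

View pics/c_wrist.png

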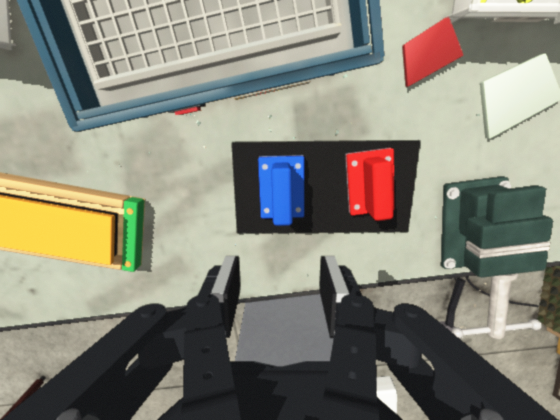

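The wrist view shows blue at (282,187), square to the tool and on the mat, with red at (372,184). I'll go lower and re-measure.

Call:
move_arm:
  series:
    - [[0,0.0034,0.05],[0,0,-0.015],0]
    - [[0,0,0.06],[0,0,0],0]
    - [[0,0,0.06],[0,0,0],0]
    - [[0,0,0.02],[0,0,0],0]
    - [[0,0,0],[0,0,0],0]
    - [[0,0,0],[0,0,0],0]

```text
time: 4.7
ee_pos: [487.9, -30.5, 113.3]
ee_rot: [[0.993, -0.116, 0.002], [-0.116, -0.993, -0.0], [0.002, 0.0, -1.0]]
wrist_force: [-1.0, -0.4, -0.8]
gripper_width: 0.502
grasp_force: 0.0
```

```bash
sed -i 's/c_wrist/d_wrist/' c.py; cat >> c.py <<'E'
t=r.capture("top"); w=mask(t,"blue_block")
if v and w: print("both",*fit([v,w],"block",(488,-28,4,-.11)))
E
python3 c.py
```

```text
4.7 [487.9 -30.5 113.3] [[0.993, -0.116, 0.002], [-0.116, -0.993, -0.0], [0.002, 0.0, -1.0]] [-0.99 -0.4  -0.81] 0.5016200883015957
blue [ 4.87376146e+02 -2.94423649e+01  4.00000000e+00 -1.06705745e-01] 0.04416909724439903
blue [ 4.86395691e+02 -2.91802997e+01 -7.86668677e-01 -1.08950292e-01] 0.024338421579272317
212.52 277.704 [487.03991814 -28.65564407   4.        ]
both [   2365.60205485  -14442.50954024 -172131.15669201    1327.27556196] 2.0022522508822567
```

View pics/d_wrist.png

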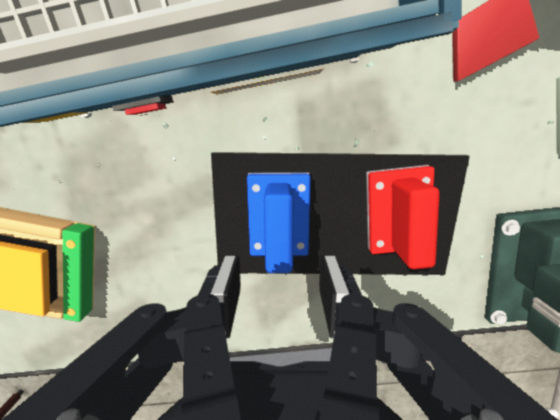

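Fingers (mid column 282) straddle the rib (279). Now I descend and grip.

Call:
move_arm:
  series:
    - [[0,-0.002,0.06],[0,0,-0.005],0]
    - [[0,0,0.05],[0,0,0],0]
    - [[0,0,0.03],[0,0,0],0]
    - [[0,0,0.016],[0,0,0],0]
    - [[0,0,0],[0,0,0],0]
    - [[0,0,0],[0,0,0],0]

```text
time: 5.55
ee_pos: [488.0, -28.8, 35.0]
ee_rot: [[0.994, -0.107, 0.001], [-0.107, -0.994, -0.0], [0.001, 0.0, -1.0]]
wrist_force: [-0.3, -0.2, 0.1]
gripper_width: 0.501
grasp_force: 0.0
```

Call:
move_arm:
  series:
    - [[0,0,0],[0,0,0],1]
    - [[0,0,0],[0,0,0],1]
    - [[0,0,0],[0,0,0],1]
    - [[0,0,0],[0,0,0],1]
    - [[0,0,0],[0,0,0],1]
    - [[0,0,0],[0,0,0],1]
    - [[0,0,0],[0,0,0],1]
    - [[0,0,0],[0,0,0],1]
  force: 60

```text
time: 6.35
ee_pos: [488.3, -29.0, 35.4]
ee_rot: [[0.994, -0.107, 0.003], [-0.107, -0.994, -0.001], [0.003, 0.0, -1.0]]
wrist_force: [0.4, 0.3, 6.4]
gripper_width: 0.224
grasp_force: 59.5
```

Call:
move_arm:
  series:
    - [[0,0,-0.04],[0,0,0],1]
    - [[0,0,-0.05],[0,0,-0.06],1]
    - [[0,0,-0.05],[0,0,-0.09],1]
    - [[0,0,-0.04],[0,0,-0.09],1]
    - [[0,0,-0.02],[0,0,-0.09],1]
    - [[0,0,0],[0,0,-0.09],1]
    - [[0,0,0],[0,0,-0.09],1]
    - [[0,0,0],[0,0,-0.09],1]
    - [[0,0,0],[0,0,-0.09],1]
    - [[0,0,0],[0,0,-0.09],1]

```text
time: 7.35
ee_pos: [486.7, -28.6, 134.0]
ee_rot: [[0.433, 0.902, -0.001], [0.902, -0.433, 0.0], [-0.0, -0.001, -1.0]]
wrist_force: [-0.4, -0.5, -2.2]
gripper_width: 0.225
grasp_force: 58.6
```

Call:
move_arm:
  series:
    - [[0,0,0],[0,0,-0.0775],1]
    - [[0,0,0],[0,0,0],1]
    - [[0,0,0],[0,0,0],1]

```text
time: 7.65
ee_pos: [486.9, -28.7, 134.1]
ee_rot: [[0.328, 0.945, -0.001], [0.945, -0.328, 0.0], [-0.0, -0.001, -1.0]]
wrist_force: [0.2, -0.3, -2.5]
gripper_width: 0.227
grasp_force: 58.6
```

```bash
cat > e.py <<'E'
from fit import *
s=r.sense(); R=np.array(s["ee_rot"]); P=np.array(s["ee_pos"]); print(s["time"],np.round(P,1),"yaw",np.arctan2(R[1,0],R[0,0]),np.round(R[:,2],3),np.round(s["wrist_force"],2),s["gripper_width"])
c=r.capture("wrist"); save(c,"e_wrist"); t=r.capture("top"); sc=r.capture("scene")
v=[m for m in(mask(t,"jig"),mask(sc,"jig"),mask(c,"jig")) if m]
for w in v: print("jig",*fit([w],"jig",(493,271,0,1.24),(0,1,3)))
p,_=fit(v[:2],"jig",(493,271,0,1.24),(0,1,3))
for q in (t,sc):
  w=mask(q,"blue_block")
  if w: print("blue",*fit([w],"block",(P[0],P[1],P[2]-31,1.24),(0,1,3)))
j=np.array([np.cos(p[3]),np.sin(p[3])]); g=p[:2]-75*j-P[:2]; print("to green end, tool mm",R[:2,:2].T@g,"yaw diff",p[3]-np.arctan2(R[1,0],R[0,0]))
E
python3 e.py
```

```text
7.65 [486.9 -28.7 134.1] yaw 1.2367641727406962 [-0.001  0.    -1.   ] [ 0.24 -0.3  -2.5 ] 0.22660021026552316
jig [493.59146944 271.11920726   0.           1.24135176] 0.02825194499468894
jig [492.63238579 271.34617408   0.           1.24603886] 0.03259853601629038
blue [485.0385024  -26.87688549 103.11264367   1.2584489 ] 4.520939239893488
blue [486.93251793 -27.84883634 103.11264367   1.28466947] 0.46903643459767697
to green end, tool mm [210.77184104 -91.94560104] yaw diff 0.00871145185181077
```

View pics/e_wrist.png

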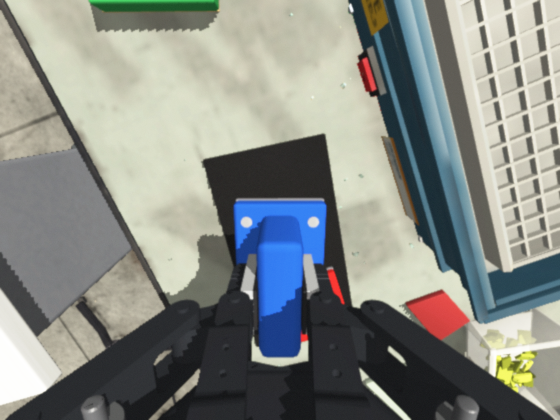

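The wrist view shows the block held straight and level, with rib centre near column 281. Next I move over the green end.

Call:
move_arm:
  series:
    - [[0.06,-0.0263,0],[0,0,-0.005],1]
    - [[0.06,-0.0263,0],[0,0,0],1]
    - [[0.06,-0.0263,0],[0,0,0],1]
    - [[0.06,-0.0263,0],[0,0,0],1]
    - [[0.06,-0.0263,0],[0,0,0],1]
    - [[0.06,-0.0263,0.03],[0,0,0],1]
    - [[0.06,-0.0263,0.04],[0,0,0],1]
    - [[0,0,0.03],[0,0,0],1]
    - [[0,0,0],[0,0,0],1]
    - [[0,0,0],[0,0,0],1]

```text
time: 9.05
ee_pos: [467.0, 199.5, 84.3]
ee_rot: [[0.318, 0.948, -0.0], [0.948, -0.318, -0.0], [-0.001, -0.0, -1.0]]
wrist_force: [1.2, -0.4, -1.6]
gripper_width: 0.224
grasp_force: 58.9
```

```bash
cat > f.py <<'E'
from fit import *
s=r.sense(); R=np.array(s["ee_rot"]); P=np.array(s["ee_pos"]); print(s["time"],np.round(P,1),"yaw",np.arctan2(R[1,0],R[0,0]),np.round(s["wrist_force"],2))
p=np.array([493.1,271.2,0,1.243]); j=np.array([[np.cos(p[3]),np.sin(p[3])],[-np.sin(p[3]),np.cos(p[3])]]); print("TCP in jig",j@(P[:2]-p[:2]))
c=r.capture("wrist"); save(c,"f_wrist"); t=r.capture("top"); save(t,"f_top"); sc=r.capture("scene")
for q in (t,sc):
  w=mask(q,"blue_block")
  if w: f=fit([w],"block",(P[0],P[1],P[2]-31,1.24),(0,1,3)); print("blue",*f,"in jig",j@(f[0][:2]-p[:2]))
im=np.hstack([cv2.resize(t["image"][170:310,90:290],None,fx=2,fy=2),cv2.resize(sc["image"][230:400,150:350],(400,280))]); cv2.imwrite("pics/f.png",im[:,:,::-1])
E
python3 f.py
```

```text
9.05 [467.  199.5  84.3] yaw 1.2472738693525076 [ 1.17 -0.38 -1.6 ]
TCP in jig [-76.24342659   1.59242031]
blue [465.06732762 196.97737175  53.30211767   1.33249674] 5.950117647058823 in jig [-79.29590831   2.64351839]
blue [468.0991791  198.76614446  53.30211767   1.30127557] 0.6337378092598296 in jig [-76.62625312   0.34900922]
```

View pics/f.png

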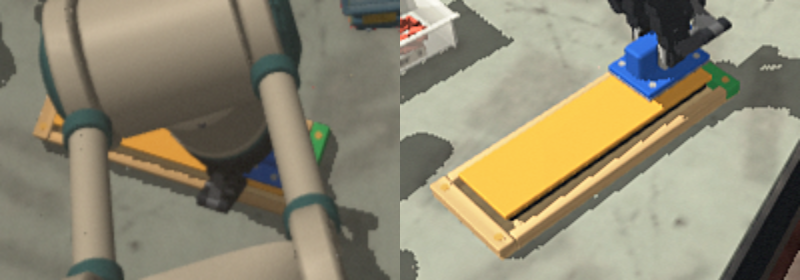

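View pics/f_wrist.png

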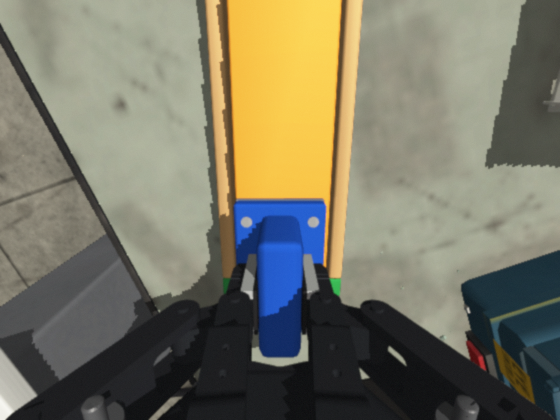

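Block is centred on the strip at the green end and about 1.6 mm off sideways. I correct that and lower to near contact.

Call:
move_arm:
  series:
    - [[0,0.0032,0.012],[0,0,0],1]
    - [[0,0,0.01],[0,0,0],1]
    - [[0,0,0.006],[0,0,0],1]
    - [[0,0,0.004],[0,0,0],1]
    - [[0,0,0.004],[0,0,0],1]
    - [[0,0,0],[0,0,0],1]

```text
time: 9.9
ee_pos: [468.2, 199.0, 66.3]
ee_rot: [[0.318, 0.948, -0.001], [0.948, -0.318, -0.001], [-0.001, -0.001, -1.0]]
wrist_force: [-1.3, -1.9, 3.5]
gripper_width: 0.223
grasp_force: 59.5
```

Call:
move_arm:
  series:
    - [[0,0,0.004],[0,0,0],1]
    - [[0,0,0.004],[0,0,0],1]
    - [[0,0,0],[0,0,0],1]
    - [[0,0,0],[0,0,0],1]

```text
time: 10.3
ee_pos: [468.2, 199.0, 62.7]
ee_rot: [[0.318, 0.948, -0.0], [0.948, -0.318, -0.0], [-0.001, -0.0, -1.0]]
wrist_force: [-2.5, -3.0, 5.6]
gripper_width: 0.223
grasp_force: 59.9
```

Call:
move_arm:
  series:
    - [[0,0,0.003],[0,0,0],1]
    - [[0,0,0],[0,0,0],1]
    - [[0.008,0,0],[0,0,0],1]
    - [[0.012,0,0],[0,0,0],1]
    - [[0.012,0,0],[0,0,0],1]
    - [[0.012,0,0],[0,0,0],1]
    - [[0.012,0,0],[0,0,0],1]
    - [[0.012,0,0],[0,0,0],1]
    - [[0.012,0,0],[0,0,0],1]
    - [[0.012,0,0],[0,0,0],1]

```text
time: 11.3
ee_pos: [483.5, 241.8, 61.5]
ee_rot: [[0.317, 0.948, 0.001], [0.948, -0.317, -0.002], [-0.002, 0.001, -1.0]]
wrist_force: [-1.6, -4.9, 6.7]
gripper_width: 0.224
grasp_force: 60.1
```

Call:
move_arm:
  series:
    - [[0.012,0,0],[0,0,0],1]
    - [[0.012,0,0],[0,0,0],1]
    - [[0.012,0,0],[0,0,0],1]
    - [[0.012,0,0],[0,0,0],1]
    - [[0.012,0,0],[0,0,0],1]
    - [[0.012,0,0],[0,0,0],1]
    - [[0.012,0,0],[0,0,0],1]
    - [[0.012,0,0],[0,0,0],1]
    - [[0.012,0,0],[0,0,0],1]

```text
time: 12.2
ee_pos: [500.5, 292.8, 61.5]
ee_rot: [[0.317, 0.948, 0.0], [0.948, -0.317, -0.003], [-0.002, 0.001, -1.0]]
wrist_force: [-1.4, -6.0, 7.6]
gripper_width: 0.225
grasp_force: 60.1
```

Call:
move_arm:
  series:
    - [[0.012,0,0],[0,0,0],1]
    - [[0.012,0,0],[0,0,0],1]
    - [[0.012,0,0],[0,0,0],1]
    - [[0.012,0,0],[0,0,0],1]
    - [[0.012,0,0],[0,0,0],1]
    - [[0.012,0,0],[0,0,0],1]
    - [[0.012,0,0],[0,0,0],1]
    - [[0.01,0,0],[0,0,0],1]
    - [[0,0,0],[0,0,0],1]
    - [[0,0,0],[0,0,0],1]

```text
time: 13.2
ee_pos: [515.8, 338.2, 61.7]
ee_rot: [[0.317, 0.948, 0.001], [0.948, -0.317, -0.001], [-0.0, 0.001, -1.0]]
wrist_force: [-0.9, -3.7, 6.3]
gripper_width: 0.224
grasp_force: 60.0
```

Call:
move_arm:
  series:
    - [[0.008,0,0],[0,0,0],1]
    - [[0,0,0],[0,0,0],1]
    - [[0,0,0],[0,0,0],1]
    - [[0,0,-0.01],[0,0,0],1]
    - [[0,0,-0.02],[0,0,0],1]
    - [[0,0,-0.04],[0,0,0],1]
    - [[0,0,-0.05],[0,0,0],1]
    - [[0,0,-0.03],[0,0,0],1]
    - [[0,0,0],[0,0,0],1]

```text
time: 14.1
ee_pos: [518.2, 343.7, 138.4]
ee_rot: [[0.318, 0.948, 0.005], [0.948, -0.318, 0.003], [0.005, 0.004, -1.0]]
wrist_force: [0.6, -0.0, -1.7]
gripper_width: 0.224
grasp_force: 58.9
```

Call:
move_arm:
  series:
    - [[-0.072,0.018,0],[0,0,0],1]
    - [[-0.072,0.018,0],[0,0,0],1]
    - [[-0.072,0.018,0],[0,0,0],1]
    - [[-0.072,0.018,0],[0,0,0],1]
    - [[-0.072,0.018,0],[0,0,0],1]
    - [[-0.072,0.018,0],[0,0,0],1]
    - [[-0.072,0.018,0],[0,0,0],1]
    - [[-0.072,0.018,0],[0,0,0],1]
    - [[-0.072,0.018,0],[0,0,0],1]
    - [[-0.072,0.018,0],[0,0,0],1]

```text
time: 15.1
ee_pos: [486.8, -28.7, 134.9]
ee_rot: [[0.318, 0.948, -0.001], [0.948, -0.318, 0.001], [0.0, -0.001, -1.0]]
wrist_force: [1.2, -0.3, -0.6]
gripper_width: 0.222
grasp_force: 58.9
```

Call:
move_arm:
  series:
    - [[0,0,0],[0,0,0.086],1]
    - [[0,0,0],[0,0,0.086],1]
    - [[0,0,0],[0,0,0.086],1]
    - [[0,0,0],[0,0,0.086],1]
    - [[0,0,0],[0,0,0.086],1]
    - [[0,0,0],[0,0,0.086],1]
    - [[0,0,0],[0,0,0.086],1]
    - [[0,0,0],[0,0,0.086],1]
    - [[0,0,0],[0,0,0.086],1]
    - [[0,0,0],[0,0,0.086],1]

```text
time: 16.1
ee_pos: [487.0, -27.2, 134.8]
ee_rot: [[0.994, -0.109, -0.001], [-0.109, -0.994, 0.001], [-0.001, -0.001, -1.0]]
wrist_force: [0.0, -0.2, -0.8]
gripper_width: 0.225
grasp_force: 58.9
```

Call:
move_arm:
  series:
    - [[0,0,0],[0,0,0],1]
    - [[0,0,0],[0,0,0],1]

```text
time: 16.3
ee_pos: [487.1, -27.4, 135.2]
ee_rot: [[0.995, -0.101, -0.001], [-0.101, -0.995, 0.0], [-0.001, -0.0, -1.0]]
wrist_force: [-0.6, -0.9, -1.3]
gripper_width: 0.224
grasp_force: 58.9
```

```bash
cat > g.py <<'E'
from fit import *
s=r.sense(); R=np.array(s["ee_rot"]); P=np.array(s["ee_pos"]); y=np.arctan2(R[1,0],R[0,0]); print(s["time"],np.round(P,1),"yaw",y,np.round(s["wrist_force"],2))
print("to place, tool mm",R.T@(np.array([488,-29,P[2]])-P),"z down to 35:",P[2]-35,"turn units",(y+.107)/1.5708)
c=r.capture("wrist"); save(c,"g_wrist")
E
python3 g.py
```

```text
16.3 [487.1 -27.4 135.2] yaw -0.10086790299051945 [-0.6  -0.86 -1.28]
to place, tool mm [ 1.03909576e+00  1.49515062e+00 -1.32708568e-03] z down to 35: 100.15651108606417 turn units 0.003903805073517026
```

View pics/g_wrist.png

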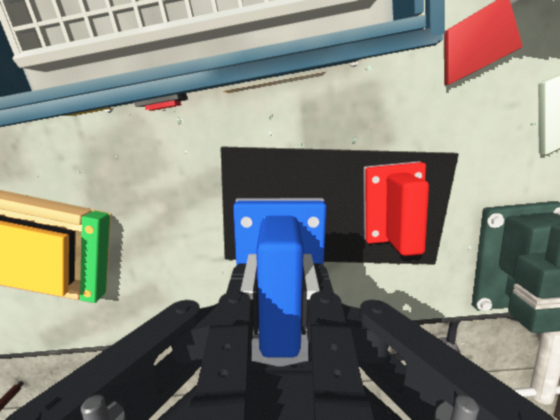

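The block hasn't slipped in the grip: it shows at the same pixels, rib at column 281. It is over its free place, and red is untouched at (395,205). I lower it to the mat.

Call:
move_arm:
  series:
    - [[0.002,0.003,0.05],[0,0,0.004],1]
    - [[0,0,0.06],[0,0,0],1]
    - [[0,0,0.05],[0,0,0],1]
    - [[0,0,0.02],[0,0,0],1]
    - [[0,0,0.01],[0,0,0],1]
    - [[0,0,0.006],[0,0,0],1]
    - [[0,0,0.002],[0,0,0],1]
    - [[0,0,0],[0,0,0],1]

```text
time: 17.15
ee_pos: [489.0, -29.3, 37.5]
ee_rot: [[0.994, -0.109, 0.002], [-0.109, -0.994, -0.0], [0.002, 0.0, -1.0]]
wrist_force: [0.1, -0.1, -1.1]
gripper_width: 0.223
grasp_force: 58.9
```

Call:
move_arm:
  series:
    - [[0,0,0.002],[0,0,0],1]
    - [[0,0,0.002],[0,0,0],1]
    - [[0,0,0],[0,0,0],1]
    - [[0,0,0],[0,0,0],1]

```text
time: 17.55
ee_pos: [488.7, -29.3, 35.4]
ee_rot: [[0.994, -0.11, 0.001], [-0.11, -0.994, -0.0], [0.001, 0.0, -1.0]]
wrist_force: [-0.5, 0.5, 4.7]
gripper_width: 0.224
grasp_force: 59.5
```

Contact with the mat. I open to half and lift away.

Call:
move_arm:
  series:
    - [[0,0,0],[0,0,0],0]
    - [[0,0,0],[0,0,0],0]
    - [[0,0,0],[0,0,0],0]
    - [[0,0,0],[0,0,0],0]
    - [[0,0,-0.01],[0,0,0],0]
    - [[0,0,-0.03],[0,0,0],0]
    - [[0,0,-0.06],[0,0,0],0]
    - [[0,0,-0.08],[0,0,0],0]
    - [[0,0,-0.08],[0,0,0],0]
    - [[0,0,0],[0,0,0],0]

```text
time: 18.55
ee_pos: [492.1, -29.9, 170.5]
ee_rot: [[0.994, -0.11, 0.012], [-0.11, -0.994, -0.003], [0.012, 0.001, -1.0]]
wrist_force: [0.8, -0.3, 0.7]
gripper_width: 0.503
grasp_force: 0.0
```

```bash
sed 's/g_wrist/h_wrist/' g.py > g2.py; echo 'print(fit([mask(c,"blue_block")],"block",(488,-29,4,-.1),(0,1,3)))' >> g2.py; python3 g2.py
```

```text
18.55 [492.1 -29.9 170.5] yaw -0.10983336679670787 [ 0.81 -0.34  0.68]
to place, tool mm [-4.19802823 -0.48184178 -0.05189917] z down to 35: 135.4591520557066 turn units -0.0018037731071478675
(array([ 4.87798368e+02, -2.88704376e+01,  4.00000000e+00, -1.11214691e-01]), np.float64(0.06331697019451472))
```

View pics/h_wrist.png

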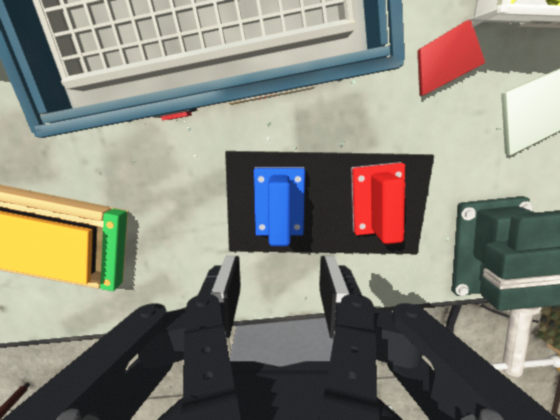

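Blue stands flat on the mat at (279,205), red is unmoved at (380,203), and the gripper is clear. I hand in.

```bash
python3 -c "
from bench import r
print(r.sign_off())"
```

```text
the job is handed in; nothing more can be done
None
```

I rubbed the strip in one stroke from the green end to the plain end with the blue block, at about 8–10 N (roughly 5–6 mm sunk). I then set it back flat on the mat, let go and handed the job in, with the red block untouched; no verdict came back.

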